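# Set the pencil sharpener's dial, bring the red compartment round and hold the caddy

## Robot

A 6-joint arm with a two-finger parallel gripper is mounted at the origin on the work surface. World frame = base frame: x ahead of the robot, y to its left, z up, the work surface at z = 0. Lengths are in m, angles in rad, forces in N, time in s.
With the tool pointing down it reaches from about 0.35 to 0.85 m from the base axis. Payload 8.1 kg.
Tool frame: the origin (TCP) lies on the mounting face of the last link; the fingertips stand 186 mm ahead of it and the grasp point (between the pads) lies 167 mm ahead of it; z points along the fingers, y is the line along which they close (so a half turn about z gives the same grasp; the last joint's range is limited). The gripper opens to 93 mm and grips with 3 to 60 N. Pads are 15 mm wide; open, the fingers measure 128 mm over their backs; the gripper's body (75 mm by 188 mm) begins 65 mm behind the grasp point.
Start: joints at [-1.432, 0.13, 1.488, -0, 1.523, -0.085], TCP at [0.133, -0.585, 0.405] pointing down, gripper open.
Joint ranges: [-2.96, 2.96], [-0.89, 2.26], [0.02, 2.5], [-1.34, 4.48], [0, 2.73], [-2.66, 2.66]. Speed limits (rad/s): [2.39, 2.39, 2.79, 3.14, 3.14, 3.14].

## Interface

Orientations are given as a rotation vector (axis times angle).
In Python, from plant import * gives the robot as it stands. The module is installed in compiled form; this text tells all that it offers.
- The arm moves only by the tool arm_command, never from a script. Its argument "increments" is a list of rows, each a list of 6 numbers: the shift along the tool's x, y, z in units of 0.2 m (1.0 is 0.2 m), then the turn, a rotation vector about the tool's x, y, z in units of pi rad (1.0 is pi rad). A call has exactly 5 rows; each row is the pose to reach, as a shift and turn from the pose commanded when the call began, along the tool's axes at that moment, turning the shorter way round; what a row does not reach only later rows make up. A row lasts 1/8 s, in which the tool goes at most 62.5 mm and 10.7 degrees, less where a joint would pass 70% of its speed; a pose out of reach is approached as far as the arm can. A call with a number of a shift or a turn outside -1 to 1 is refused whole. A call with a gripper value outside its range is refused whole. "fingers" is the closure, from -1 (fully open) to 1 (shut), set as the call begins (left out, the last holds). The fingers move at their own pace and stop on an object; "force" is the grip in N (left out, the last holds). Time passes only in rows, so rows that repeat a pose let the fingers close, or fill a call up. It gives the time, the measured TCP pose, the force, the opening and the grip force at its end, in the units of the state.
- read_state(): the state, without advancing time (a new reading comes with each control period).
- read_camera(name): name is "scene" or "top"; returns a dict with "image" (384x512x3 uint8, red, green, blue), "fx", "fy", "cx", "cy" (pixels), "T" (4x4, takes a point from camera to world coordinates). Camera axes: x right, y down, z forward; pixel columns grow to the right and rows downward; lengths in m; the calibration is good to about 2 mm. A picture is of the moment at which its call begins. There is no depth.
- close_job(): hands the job in; it is judged then, once.
The state is a dict: "t": time; "q": joint angles; "dq": joint speeds; "joint_torque": joint torques, N m; "tool_pos": TCP position; "orientation": TCP orientation; "force": force on the tool from outside, world axes, zero at the start; "wrist_torque": the same for the moment, N m; "opening": finger opening in m; "gripper_force": force on a finger pad.
Only numpy, scipy, OpenCV 4.12 (cv2) and the standard library are available. Lean on these libraries where they do the work, as an engineer would, in place of code of your own. Each camera call takes 0.05 s, during which the arm holds its last target. There are 200 camera calls.

## Task

I am about to sharpen the pencils in the red compartment of the rotating desk caddy. First turn the dial on top of the electric sharpener until its white pointer is at the red dot; then turn the caddy until its red compartment faces the front of its base, square to the white arrow and the little tray, and keep hold of it there so that it stays still while I pull the pencils out: finish with the gripper still holding the turning part of the caddy. Leave the other things on the desk where they are.

Things in the scene. Friction and masses are not known exactly. Their poses are not given: they have to be found in the camera images.
- sharpener: Grey electric pencil sharpener, 150 x 84 mm, flat top face 95 mm above the desk, fixed. Origin under its centre; -x is the side of its amber shavings drawer. On the top stand the black dial (axis 28 mm to -x of the centre) and a steel pencil port 4 mm high, 46 mm to +x of the centre; nothing else.
- dial_grip (a point): Black dial: a disc (diameter 43, 8 high) with an upright grip bar 12 mm thick, 40 long, 24 high, from 103 to 127 mm above the desk. This point: on the vertical turning axis, 115 mm up, half way up the bar. Frame turns with the dial: z up, bar along y, white pointer line on its -y end. Turns stiffly (0.03 N m), stays where left.
- dial (a joint): Angle of the dial, rad: 0 with the pointer at the largest black dot, growing clockwise seen from above; 1.571 with the pointer at the red dot. Stops at -0.2 and 2.6.
- red_dot (a point): The red dot on the sharpener's top face, 29 mm from the dial's axis, towards the shavings drawer. The three other dots round the dial are black.
- carousel: Turning part of the caddy, plywood, free bearing (0.02 N m), turns all round. Origin on the axis, 15 mm above the desk; turns, z up, -x to the middle of the red compartment. Six radial partitions 8 mm thick, 12 to 86 mm from the axis, tops 112 mm above the desk, at 30, 90, 150, 210, 270, 330 degrees counter-clockwise from -x. Outer wall lower, 75 mm above the desk. Floor radius 88, hub radius 15 mm.
- red_panel (a point): Middle of the top edge of the red compartment's outer wall (the three red wall panels), 88 mm from the axis, 75 mm above the desk; turns. In this compartment pencils stand up to 170 mm above the desk; in the next one (60 degrees on) two markers, 151 mm; in the one at 300 degrees a glue stick, 77 mm. All contents are fast in the caddy.
- partition_150 (a point): On the top edge of the partition at 150 degrees, 62 mm from the axis, 112 mm above the desk; frame axes are the carousel's. On both sides of it lie only low things, under 50 mm above the desk; the next partitions are 60 degrees away. A good place to pinch it from above, across its 8 mm.
- partition_210 (a point): The same on the partition at 210 degrees: top edge, 62 mm from the axis, 112 mm above the desk; only low things on both sides of it.
- caddy: The caddy's base, dark wood, fixed: a disc of radius 100 mm, 12 mm high. Origin on the turning axis at desk level; does not turn; -x points to the front, where a ledge with a white arrowhead on it (93 to 112 mm from the axis) and then a tray 150 mm wide with 20 mm high sides reach to 164 mm from the axis.
- front_arrow (a point): The point where the red panel's middle (point red_panel) must come to stand: 88 mm from the turning axis towards the white arrow and the tray, 75 mm above the desk. Belongs to the base, does not turn.
- eraser: White eraser, 24 x 50 x 13 mm, in the caddy's tray; leave it.
- book: Grey hardback book, 126 x 186 x 31 mm, flat on the desk; leave it.
- mug: Blue mug, 80 mm wide, 95 mm high, standing on the desk, handle to its +y; leave it.
- stapler: Red and black stapler, 135 x 36 mm, 58 mm high; leave it.
- mouse: Black computer mouse, about 80 x 62 mm, 33 mm high, on a blue mat; leave it.
- tape_dispenser: Black tape dispenser, 150 x 58 mm, 86 mm high; leave it.
- notebook: Green ring notebook, 108 x 151 x 16 mm, flat on the desk; leave it.

How it is judged:
By the outcome, as a careful person would: the job done as asked, in the order asked, and still so for the second after the job is handed in, while the arm keeps its last pose, push and grip.
It also fails if it takes over 54 s, if anything falls off the work surface, if the arm or the gripper's body presses on something with over 40 N, if the wrist force passes 120 N, or if a joint passes its speed limit or range.

## Working session

There is one attempt and no reset: what is moved stays moved. The work goes in short steps, Python scripts to look and compute and a tool call to move; the robot and the scene stay as the last step left them, time stands still between calls to the robot, and variables do not carry over. Pictures are saved under pics/ and viewed, at most 10 in all, crops included, and the job is handed in when it is done.

Besides the shell and the picture viewer there is one more tool, called after "Call:" as a command line: name --pt "numbers of a row" for each row, then --argument value for the rest. arm_command: Moves the arm, as the interface text tells. Shifts and turns lie within -1 to 1; 1 stands for 0.2 m of shift or pi rad of turn. Its arguments: {"type":"object","properties":{"increments":{"type":"array","items":{"type":"array","items":{"type":"number","minimum":-1,"maximum":1}}},"fingers":{"type":"number"},"force":{"type":"number"}},"required":["increments"]}

```bash
mkdir -p pics; cat > h.py <<'E'
from plant import *
import numpy as np, cv2
from scipy.spatial.transform import Rotation as R
def snap(n,f,crop=None,s=1):
    c=read_camera(n); im=c["image"][:,:,::-1]
    if crop: x0,y0,x1,y1=crop; im=im[y0:y1,x0:x1]
    cv2.imwrite("pics/"+f,cv2.resize(im,None,fx=s,fy=s,interpolation=cv2.INTER_CUBIC)); return c
def px(c,u,v,z):
    d=c["T"][:3,:3]@np.array([(u-c["cx"])/c["fx"],(v-c["cy"])/c["fy"],1]); o=c["T"][:3,3]
    return (o+d*(z-o[2])/d[2])
def proj(c,p):
    q=np.linalg.inv(c["T"])@np.append(p,1); return np.array([c["fx"]*q[0]/q[2]+c["cx"],c["fy"]*q[1]/q[2]+c["cy"]])
E
python3 - <<'E'
from h import *
c=snap("top","t1.png",s=1.5); d=snap("scene","s1.png",s=1.5)
print(c["T"].round(3),c["fx"],d["T"].round(3),d["fx"]); print(read_state())
E
```

```text
[[ 0.019 -0.998  0.051  0.52 ]
 [-1.    -0.019  0.006 -0.011]
 [-0.005 -0.052 -0.999  1.433]
 [ 0.     0.     0.     1.   ]] 420.7743452730369 [[-0.658  0.645 -0.388  1.135]
 [ 0.753  0.571 -0.328  0.471]
 [ 0.01  -0.508 -0.861  1.311]
 [ 0.     0.     0.     1.   ]] 389.8021385775462
{'t': 0.1, 'q': array([-1.43239495e+00,  1.31107008e-01,  1.48918528e+00, -1.09228566e-05,
        1.52300498e+00, -8.54081427e-02]), 'dq': array([-0.00119962, -0.00218631, -0.00061449, -0.00076616, -0.00029147,
       -0.00021313]), 'joint_torque': array([ 2.67557280e-04, -5.61340570e+01, -4.93094766e+01,  7.68810301e-02,
        2.90262583e-02, -5.74818000e-05]), 'tool_pos': array([ 0.13315342, -0.58482381,  0.40377114]), 'orientation': array([-3.12024944e+00, -3.50636458e-01,  8.80223860e-05]), 'force': array([0.65559126, 0.45299971, 0.75808356]), 'wrist_torque': array([0.05273024, 0.03504003, 0.02808481]), 'gripper_force': 0.0, 'opening': 0.0928487088487178}
```

View pics/t1.png

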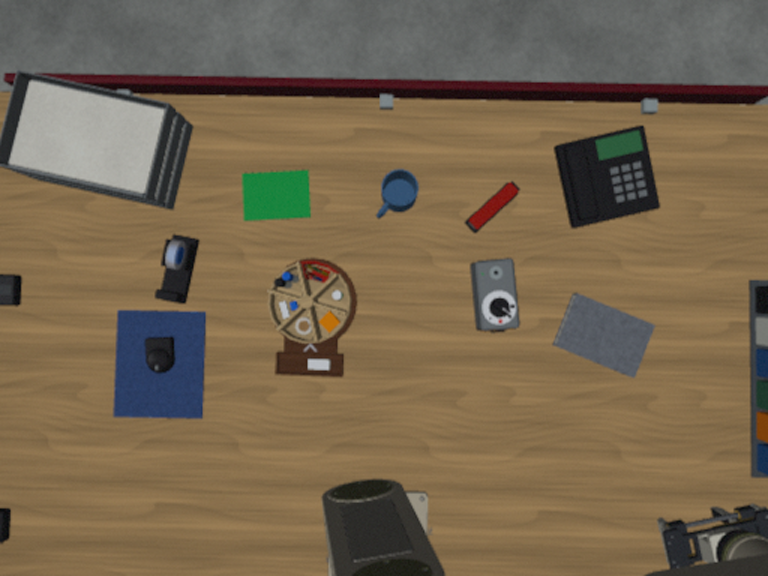

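View pics/s1.png

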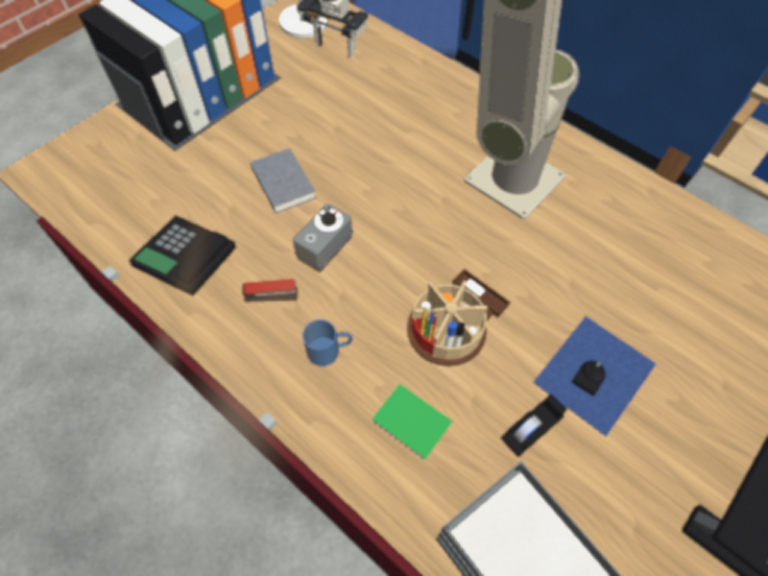

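The top view shows the caddy at about (311,302), with the tray below it at (310,362) and the red compartment up at (318,268). The sharpener is at (495,295), its dial at (499,308). I'll enlarge both.

```bash
python3 - <<'E'
from h import *
c=snap("top","t2.png",(170,160,250,260),6); 
c=snap("top","t3.png",(305,165,355,227),9)
E
```

```text
(no output)
```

View pics/t2.png

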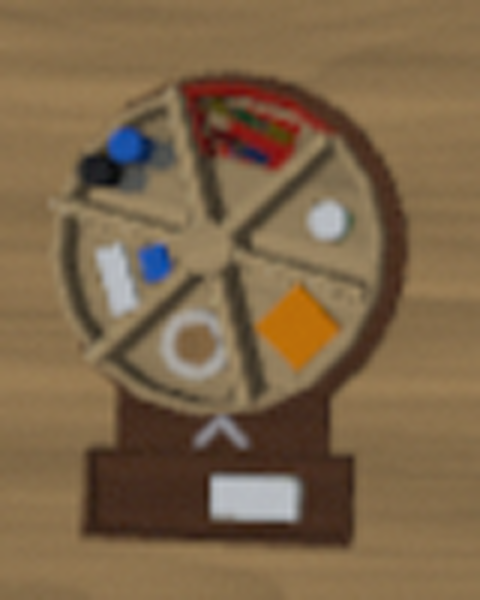

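View pics/t3.png

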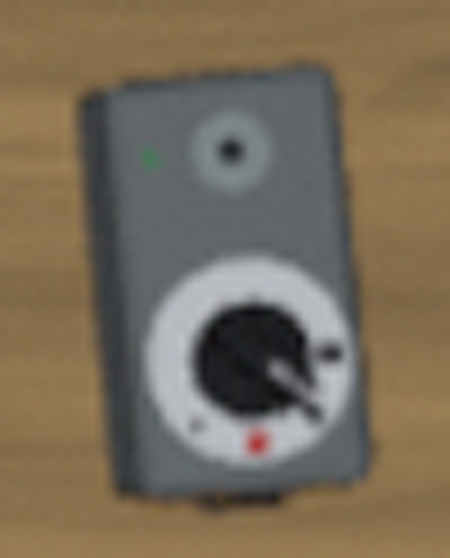

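The caddy crop shows partition tips at about (175,92), (330,140), (365,290), (255,395), (95,355) and (55,205). The arrow tip is at (222,416), and the tray corners are (88,450), (353,455), (350,543) and (83,535). The sharpener crop shows the port at (231,150), the ring centre at (250,360), the red dot at (258,443), the big black dot at (330,352) and the pointer from (272,368) to (308,398).

```bash
python3 - <<'E'
from h import *
from scipy.optimize import least_squares
c=read_camera("top")
t2=lambda u,v:(170+(u+.5)/6-.5,160+(v+.5)/6-.5)
t3=lambda u,v:(305+(u+.5)/9-.5,165+(v+.5)/9-.5)
tips=[(175,92),(330,140),(365,290),(255,395),(95,355),(55,205)]
P=np.array([px(c,*t2(*p),.112)[:2] for p in tips])
hub=px(c,*t2(210,247),.112)
def f(x): return np.concatenate([P[k]-x[:2]-x[3]*np.array([np.cos(x[2]-k*np.pi/3),np.sin(x[2]-k*np.pi/3)]) for k in range(6)])
s=least_squares(f,[*hub[:2],np.arctan2(*(P[0]-hub[:2])[::-1]),.086])
print("carousel",s.x.round(4),hub.round(3),(f(s.x)*1e3).round(1), "red dir deg",np.degrees(s.x[2])-30)
arr=px(c,*t2(222,416),.013); print("arrow",arr)
T=[px(c,*t2(*p),.02)[:2] for p in [(88,450),(353,455),(350,543),(83,535)]]
print("tray",np.round(T,3),"w",np.linalg.norm(T[0]-T[1]),np.linalg.norm(T[2]-T[3]))
e=(T[0]-T[1])+(T[3]-T[2]); print("tray front dir deg (perp)",np.degrees(np.arctan2(e[1],e[0]))+90, "mid",np.mean(T,0))
for n,a in (("arrow",arr[:2]),("tray",np.mean(T,0))):
    v=a-s.x[:2]; print(n,np.degrees(np.arctan2(v[1],v[0])),np.linalg.norm(v))
D=px(c,*t3(250,360),.095); 
for n,p,z in (("port",(231,150),.099),("red",(258,443),.095),("big",(330,352),.095),("dot2",(318,412),.095),("ptr end",(308,398),.127),("ptr in",(272,368),.127)):
    q=px(c,*t3(*p),z); v=q-D; print(n,q.round(4),np.linalg.norm(v[:2]).round(4),np.degrees(np.arctan2(v[1],v[0])).round(1))
print("dial",D)
C=np.array([px(c,*t3(*p),.095)[:2] for p in ((95,95),(330,68),(370,480),(120,490))]);print(C,C.mean(0))
E
```

```text
carousel [0.5304 0.1553 0.2658 0.0831] [0.53  0.157 0.112] [ 0.1 -0.1 -2.4 -1.7 -0.3  0.   2.9 -2.3  0.9  1.4 -1.3  2.7] red dir deg -14.7713309251921
arrow [0.43608484 0.16004619 0.013     ]
tray [[0.416 0.233]
 [0.416 0.086]
 [0.368 0.086]
 [0.369 0.235]] w 0.14777952420774795 0.14868426267618814
tray front dir deg (perp) 179.72305218084063 mid [0.39229079 0.16007054]
arrow 177.1415518936574 0.09446289058127925
tray 178.03680777062564 0.13822053412817695
port [ 0.5994 -0.2389  0.099 ] 0.0742 6.3
red [ 0.4965 -0.2501  0.095 ] 0.0293 -173.9
big [ 0.5289 -0.2752  0.095 ] 0.0283 -83.2
dot2 [ 0.5077 -0.2711  0.095 ] 0.03 -126.5
ptr end [ 0.5128 -0.2614  0.127 ] 0.0193 -131.6
ptr in [ 0.5229 -0.249   0.127 ] 0.0033 -144.6
dial [ 0.52558581 -0.24702361  0.095     ]
[[ 0.61819814 -0.19133018]
 [ 0.62932444 -0.27431117]
 [ 0.4842144  -0.28961264]
 [ 0.4790222  -0.2017569 ]] [ 0.55268979 -0.23925272]
```

```bash
cat >> h.py <<'E'
import json
def mat(yaw): # tool down, tool y axis at world angle yaw (deg)
    a=np.radians(yaw); y=np.array([np.cos(a),np.sin(a),0]); z=np.array([0,0,-1.]); return np.c_[np.cross(y,z),y,z]
def load(): return json.load(open("cmd.json"))
def plan(wps,p=None):
    """wps: list of (x,y,z,yaw), a multiple of 5; prints calls, stores the resulting commanded pose"""
    x,y,z,w=p or load()
    for i in range(0,len(wps),5):
        M=mat(w); rows=[]
        for (a,b,c,d) in wps[i:i+5]:
            s=M.T@(np.array([a,b,c])-[x,y,z])/.2
            rows.append([*s.round(3).tolist(),0,0,round((w-d)/180,3)])
        print(json.dumps(rows))
        r=rows[-1]; x,y,z=np.array([x,y,z])+M@np.array(r[:3])*.2; w-=r[5]*180
    json.dump([x,y,z,w],open("cmd.json","w"))
    print("end",np.round([x,y,z,w],4))
def lin(a,b,n): return [tuple(np.array(a)+(np.array(b)-a)*k/n) for k in range(1,n+1)]
E
python3 - <<'E'
from h import *
a=(.133,-.585,.405,-77.2); b=(.5256,-.247,.36,-40); d=(.5256,-.247,.2925,-40)
plan(lin(a,b,15)+lin(b,d,5),a)
E
```

```text
[[0.153, -0.081, 0.015, 0, 0, -0.014], [0.305, -0.162, 0.03, 0, 0, -0.028], [0.458, -0.243, 0.045, 0, 0, -0.041], [0.61, -0.323, 0.06, 0, 0, -0.055], [0.763, -0.404, 0.075, 0, 0, -0.069]]
[[0.166, -0.047, 0.015, 0, 0, -0.014], [0.333, -0.093, 0.03, 0, 0, -0.027], [0.499, -0.139, 0.045, 0, 0, -0.041], [0.666, -0.185, 0.06, 0, 0, -0.055], [0.832, -0.231, 0.075, 0, 0, -0.069]]
[[0.172, -0.01, 0.015, 0, 0, -0.014], [0.345, -0.019, 0.03, 0, 0, -0.027], [0.517, -0.028, 0.045, 0, 0, -0.041], [0.69, -0.037, 0.06, 0, 0, -0.055], [0.862, -0.047, 0.075, 0, 0, -0.069]]
[[0.0, 0.0, 0.068, 0, 0, 0.0], [0.0, 0.0, 0.135, 0, 0, 0.0], [0.0, 0.0, 0.202, 0, 0, 0.0], [0.0, 0.0, 0.27, 0, 0, 0.0], [0.0, 0.0, 0.338, 0, 0, 0.0]]
end [  0.5255  -0.247    0.2924 -39.94  ]
```

Call:
arm_command --pt "0.153 -0.081 0.015 0 0 -0.014" --pt "0.305 -0.162 0.03 0 0 -0.028" --pt "0.458 -0.243 0.045 0 0 -0.041" --pt "0.61 -0.323 0.06 0 0 -0.055" --pt "0.763 -0.404 0.075 0 0 -0.069" --fingers -1

```text
t: 0.88
tool_pos: [0.2648, -0.4715, 0.3895]
orientation: [-3.065, -0.689, -0.0]
force: [0.3, -0.3, 0.1]
opening: 0.093
gripper_force: 0.0
```

Call:
arm_command --pt "0.166 -0.047 0.015 0 0 -0.014" --pt "0.333 -0.093 0.03 0 0 -0.027" --pt "0.499 -0.139 0.045 0 0 -0.041" --pt "0.666 -0.185 0.06 0 0 -0.055" --pt "0.832 -0.231 0.075 0 0 -0.069"

```text
t: 1.5
tool_pos: [0.3956, -0.3588, 0.3747]
orientation: [2.973, 1.016, 0.0]
force: [-0.5, -0.9, 0.2]
opening: 0.0927
gripper_force: 0.0
```

Call:
arm_command --pt "0.172 -0.01 0.015 0 0 -0.014" --pt "0.345 -0.019 0.03 0 0 -0.027" --pt "0.517 -0.028 0.045 0 0 -0.041" --pt "0.69 -0.037 0.06 0 0 -0.055" --pt "0.862 -0.047 0.075 0 0 -0.069"

```text
t: 2.12
tool_pos: [0.5264, -0.246, 0.3596]
orientation: [-2.845, -1.332, 0.0]
force: [-0.0, -0.7, -0.4]
opening: 0.0928
gripper_force: 0.0
```

Call:
arm_command --pt "0 0 0.068 0 0 0" --pt "0 0 0.135 0 0 0" --pt "0 0 0.202 0 0 0" --pt "0 0 0.27 0 0 0" --pt "0 0 0.338 0 0 0"

```text
t: 2.75
tool_pos: [0.5252, -0.2472, 0.2911]
orientation: [-2.847, -1.328, 0.0]
force: [0.1, -0.3, 0.1]
opening: 0.093
gripper_force: 0.0
```

Call:
arm_command --pt "0 0 0 0 0 0" --pt "0 0 0 0 0 0" --pt "0 0 0 0 0 0" --pt "0 0 0 0 0 0" --pt "0 0 0 0 0 0" --fingers 1 --force 20

```text
t: 3.38
tool_pos: [0.5257, -0.2469, 0.2925]
orientation: [2.846, 1.33, 0.001]
force: [0.1, -1.0, 0.7]
opening: 0.0477
gripper_force: 0.0
```

Call:
arm_command --pt "0 0 0 0 0 0" --pt "0 0 0 0 0 0" --pt "0 0 0 0 0 0" --pt "0 0 0 0 0 0" --pt "0 0 0 0 0 0"

```text
t: 4.0
tool_pos: [0.5245, -0.2455, 0.292]
orientation: [-2.841, -1.328, 0.004]
force: [-11.5, 10.8, 10.1]
opening: 0.012
gripper_force: 20.0
```

Call:
arm_command --pt "0 -0.009 0 0 0 0.05" --pt "0 -0.009 0 0 0 0.1" --pt "0 -0.009 0 0 0 0.15" --pt "0 -0.009 0 0 0 0.2" --pt "0 -0.009 0 0 0 0.244"

```text
t: 4.62
tool_pos: [0.5244, -0.2464, 0.2921]
orientation: [3.136, 0.161, 0.001]
force: [2.2, -5.5, -3.9]
opening: 0.0121
gripper_force: 20.0
```

Call:
arm_command --pt "0 0 0 0 0 0" --pt "0 0 0 0 0 0" --pt "0 0 0 0 0 0" --pt "0 0 0 0 0 0" --pt "0 0 0 0 0 0"

```text
t: 5.25
tool_pos: [0.5244, -0.2463, 0.2921]
orientation: [3.135, 0.168, 0.002]
force: [2.6, -4.6, -3.1]
opening: 0.012
gripper_force: 20.0
```

```bash
python3 - <<'E'
from h import *
s=(.5241,-.2459,.2924,-83.86); u=(.5241,-.2459,.38,-83.86); m=(.49,-.03,.39,10)
plan(lin(s,u,5)+lin(u,m,10),s)
E
```

```text
[[0.0, 0.0, -0.088, 0, 0, 0.0], [0.0, 0.0, -0.175, 0, 0, 0.0], [0.0, 0.0, -0.263, 0, 0, 0.0], [0.0, 0.0, -0.35, 0, 0, 0.0], [0.0, 0.0, -0.438, 0, 0, 0.0]]
[[-0.005, -0.109, -0.005, 0, 0, -0.052], [-0.011, -0.218, -0.01, 0, 0, -0.104], [-0.016, -0.327, -0.015, 0, 0, -0.156], [-0.022, -0.437, -0.02, 0, 0, -0.209], [-0.027, -0.546, -0.025, 0, 0, -0.261]]
[[0.076, -0.078, -0.005, 0, 0, -0.052], [0.152, -0.157, -0.01, 0, 0, -0.104], [0.228, -0.235, -0.015, 0, 0, -0.156], [0.304, -0.314, -0.02, 0, 0, -0.208], [0.38, -0.392, -0.025, 0, 0, -0.26]]
end [ 0.49   -0.0301  0.39    9.92  ]
```

Call:
arm_command --pt "0 0 0 0 0 0" --pt "0 0 0 0 0 0" --pt "0 0 0 0 0 0" --pt "0 0 0 0 0 0" --pt "0 0 0 0 0 0" --fingers -1

```text
t: 5.88
tool_pos: [0.5242, -0.2457, 0.2921]
orientation: [-3.137, -0.169, 0.0]
force: [-1.1, -0.7, 0.3]
opening: 0.0573
gripper_force: 0.0
```

Call:
arm_command --pt "0 0 -0.088 0 0 0" --pt "0 0 -0.175 0 0 0" --pt "0 0 -0.263 0 0 0" --pt "0 0 -0.35 0 0 0" --pt "0 0 -0.438 0 0 0"

```text
t: 6.5
tool_pos: [0.5242, -0.2457, 0.3813]
orientation: [3.137, 0.169, 0.001]
force: [0.6, -0.7, 0.9]
opening: 0.0932
gripper_force: 0.0
```

Call:
arm_command --pt "-0.005 -0.109 -0.005 0 0 -0.052" --pt "-0.011 -0.218 -0.01 0 0 -0.104" --pt "-0.016 -0.327 -0.015 0 0 -0.156" --pt "-0.022 -0.437 -0.02 0 0 -0.209" --pt "-0.027 -0.546 -0.025 0 0 -0.261"

```text
t: 7.12
tool_pos: [0.507, -0.137, 0.3855]
orientation: [2.806, 1.413, 0.0]
force: [-0.1, -1.0, 0.5]
opening: 0.0929
gripper_force: 0.0
```

Call:
arm_command --pt "0.076 -0.078 -0.005 0 0 -0.052" --pt "0.152 -0.157 -0.01 0 0 -0.104" --pt "0.228 -0.235 -0.015 0 0 -0.156" --pt "0.304 -0.314 -0.02 0 0 -0.208" --pt "0.38 -0.392 -0.025 0 0 -0.26"

```text
t: 7.75
tool_pos: [0.4898, -0.0292, 0.3905]
orientation: [2.014, 2.411, 0.0]
force: [0.4, -0.6, -0.2]
opening: 0.093
gripper_force: 0.0
```

```bash
python3 - <<'E'
from h import *
c=read_camera("top"); d=read_camera("scene")
im=c["image"][165:227,305:355]; a=cv2.resize(im,(400,496),interpolation=cv2.INTER_CUBIC)
u,v=proj(d,[.54,-.243,.1]).round().astype(int); print(u,v)
b=cv2.resize(d["image"][v-31:v+31,u-25:u+25],(400,496),interpolation=cv2.INTER_CUBIC)
cv2.imwrite("pics/t4.png",np.hstack([a,b])[:,:,::-1])
E
```

```text
216 149
```

View pics/t4.png

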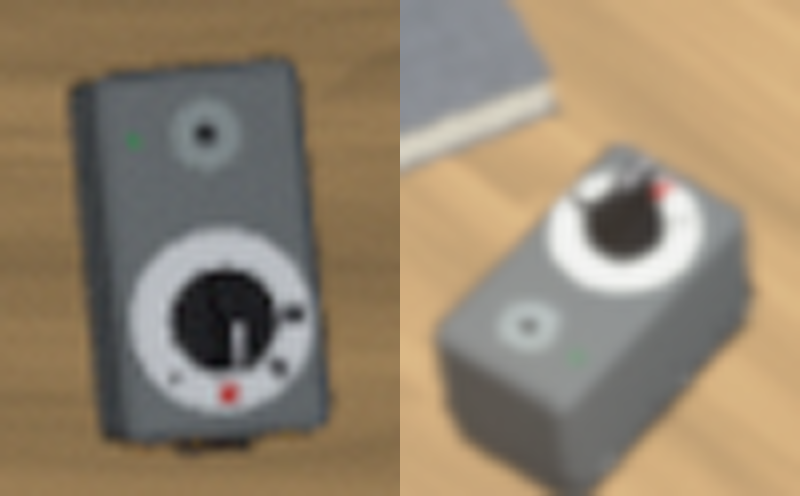

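The pointer runs from (237,325) to (239,367) and the red dot is at (229,394), so the dial is close to target. I'll check it numerically.

```bash
python3 - <<'E'
from h import *
for n in ("top","scene"):
    c=read_camera(n); g=c["image"].astype(float)
    o=np.array([.5244,-.2459,.095]); A=proj(c,o+[0,0,.032]); 
    # red dot centroid
    r=proj(c,[.4965,-.2501,.095]).round().astype(int); w=g[r[1]-4:r[1]+5,r[0]-4:r[0]+5]; m=np.clip(w[...,0]-w[...,1:].max(2)-25,0,None)
    yy,xx=np.mgrid[-4:5,-4:5]; R0=r+np.array([(m*xx).sum(),(m*yy).sum()])/m.sum(); red=px(c,*R0,.095)
    e=red-o; print(n,"red",red.round(4),np.linalg.norm(e[:2]).round(4),np.degrees(np.arctan2(e[1],e[0])).round(1))
    # predicted pointer location: sample brightness across angle, on bar top
    for z in (.127,):
        best=[]
        for th in range(-200,-145,3):
            t=np.radians(th); v=[]
            for rr in np.arange(.008,.0185,.001):
                u=proj(c,o+[rr*np.cos(t),rr*np.sin(t),.032]); v.append(cv2.getRectSubPix(g.mean(2).astype(np.float32),(1,1),tuple(u.astype(float)))[0,0])
            best.append((th,int(np.mean(v))))
        print(best)
E
```

```text
top red [ 0.4966 -0.25    0.095 ] 0.0281 -171.7
[(-200, 27), (-197, 30), (-194, 34), (-191, 41), (-188, 52), (-185, 68), (-182, 83), (-179, 98), (-176, 110), (-173, 107), (-170, 102), (-167, 98), (-164, 94), (-161, 89), (-158, 82), (-155, 76), (-152, 72), (-149, 69), (-146, 66)]
scene red [ 0.4902 -0.2509  0.095 ] 0.0346 -171.7
[(-200, 103), (-197, 107), (-194, 111), (-191, 116), (-188, 120), (-185, 125), (-182, 130), (-179, 135), (-176, 138), (-173, 141), (-170, 143), (-167, 144), (-164, 144), (-161, 144), (-158, 144), (-155, 143), (-152, 143), (-149, 144), (-146, 145)]
```

The pointer direction is about -174°, matching the line from port to red dot (-173.8°), so the dial is set. Next is the caddy.

```bash
python3 - <<'E'
from h import *
m=load(); a=(.4702,.1407,.39,105.2); b=(.4702,.1407,.279,105.2)
plan(lin(m,a,10)+lin(a,b,5))
E
```

```text
[[0.086, 0.005, 0.0, 0, 0, -0.053], [0.172, 0.01, 0.0, 0, 0, -0.106], [0.257, 0.015, 0.0, 0, 0, -0.159], [0.343, 0.02, 0.0, 0, 0, -0.212], [0.429, 0.025, 0.0, 0, 0, -0.265]]
[[0.054, 0.067, 0.0, 0, 0, -0.053], [0.108, 0.134, 0.0, 0, 0, -0.106], [0.162, 0.2, 0.0, 0, 0, -0.158], [0.216, 0.267, 0.0, 0, 0, -0.211], [0.27, 0.334, 0.0, 0, 0, -0.264]]
[[0.0, 0.0, 0.111, 0, 0, -0.0], [0.0, 0.0, 0.222, 0, 0, -0.0], [0.0, 0.0, 0.333, 0, 0, -0.0], [0.0, 0.0, 0.444, 0, 0, -0.0], [0.0, 0.0, 0.555, 0, 0, -0.0]]
end [  0.4703   0.1406   0.279  105.14  ]
```

Call:
arm_command --pt "0.086 0.005 0 0 0 -0.053" --pt "0.172 0.01 0 0 0 -0.106" --pt "0.257 0.015 0 0 0 -0.159" --pt "0.343 0.02 0 0 0 -0.212" --pt "0.429 0.025 0 0 0 -0.265"

```text
t: 8.57
tool_pos: [0.4803, 0.0551, 0.3899]
orientation: [0.873, 3.018, -0.001]
force: [0.2, -0.3, 0.7]
opening: 0.0929
gripper_force: 0.0
```

Call:
arm_command --pt "0.054 0.067 0 0 0 -0.053" --pt "0.108 0.134 0 0 0 -0.106" --pt "0.162 0.2 0 0 0 -0.158" --pt "0.216 0.267 0 0 0 -0.211" --pt "0.27 0.334 0 0 0 -0.264"

```text
t: 9.2
tool_pos: [0.4706, 0.1405, 0.3899]
orientation: [-0.417, 3.114, -0.001]
force: [-0.3, 0.5, -0.6]
opening: 0.0933
gripper_force: 0.0
```

Call:
arm_command --pt "0 0 0.111 0 0 0" --pt "0 0 0.222 0 0 0" --pt "0 0 0.333 0 0 0" --pt "0 0 0.444 0 0 0" --pt "0 0 0.555 0 0 0"

```text
t: 9.82
tool_pos: [0.4707, 0.14, 0.2782]
orientation: [-0.408, 3.115, -0.0]
force: [-0.5, 0.9, 0.6]
opening: 0.0933
gripper_force: 0.0
```

Call:
arm_command --pt "0 0 0 0 0 0" --pt "0 0 0 0 0 0" --pt "0 0 0 0 0 0" --pt "0 0 0 0 0 0" --pt "0 0 0 0 0 0" --fingers 1 --force 15

```text
t: 10.45
tool_pos: [0.4704, 0.1409, 0.2792]
orientation: [-0.414, 3.113, 0.0]
force: [-0.2, -0.0, -0.3]
opening: 0.0474
gripper_force: 0.0
```

Call:
arm_command --pt "0 0 0 0 0 0" --pt "0 0 0 0 0 0" --pt "0 0 0 0 0 0" --pt "0 0 0 0 0 0" --pt "0 0 0 0 0 0"

```text
t: 11.08
tool_pos: [0.4701, 0.1411, 0.2787]
orientation: [0.415, -3.114, -0.001]
force: [-0.4, 2.0, 0.2]
opening: 0.008
gripper_force: 15.0
```

```bash
python3 - <<'E'
from h import *
s=read_state(); print(s["q"].round(3),s["force"].round(1),s["wrist_torque"].round(2),s["opening"],s["tool_pos"])
c=snap("top","t5.png",(165,150,255,255),5)
E
```

```text
[ 1.870e-01 -6.800e-02  1.927e+00  1.000e-03  1.283e+00 -1.649e+00] [-0.4  2.   0.2] [ 0.48 -0.01  0.22] 0.008037386352259784 [0.4700874  0.14107291 0.27869384]
```

View pics/t5.png

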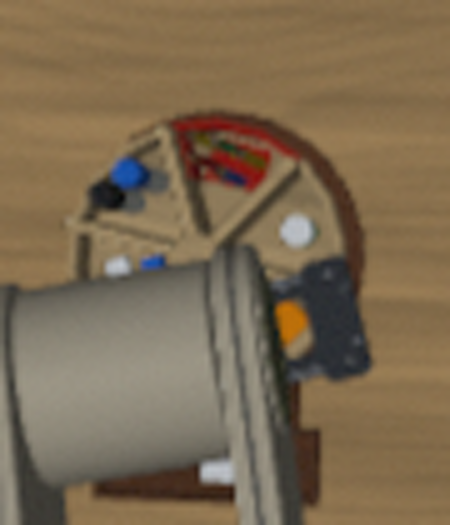

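```bash
python3 - <<'E'
from h import *
m=load(); C=np.array([.5304,.157]); v=np.array(m[:2])-C; T=-165.9
W=[]
for k in range(1,21):
    d=T*min(k,19)/19; r=R.from_euler('z',d,degrees=True).as_matrix()[:2,:2]@v
    W.append((*(C+r),.279,m[3]+d))
plan(W)
E
```

```text
[[-0.004, 0.047, 0.0, 0, 0, 0.049], [-0.014, 0.094, 0.0, 0, 0, 0.097], [-0.032, 0.138, 0.0, 0, 0, 0.146], [-0.056, 0.178, 0.0, 0, 0, 0.194], [-0.086, 0.215, 0.0, 0, 0, 0.243]]
[[-0.003, 0.047, 0.0, 0, 0, 0.048], [-0.014, 0.094, 0.0, 0, 0, 0.097], [-0.031, 0.138, 0.0, 0, 0, 0.145], [-0.055, 0.179, 0.0, 0, 0, 0.194], [-0.085, 0.215, 0.0, 0, 0, 0.242]]
[[-0.004, 0.048, 0.0, 0, 0, 0.049], [-0.014, 0.094, 0.0, 0, 0, 0.097], [-0.032, 0.138, 0.0, 0, 0, 0.146], [-0.056, 0.179, 0.0, 0, 0, 0.194], [-0.086, 0.216, 0.0, 0, 0, 0.243]]
[[-0.004, 0.047, 0.0, 0, 0, 0.048], [-0.014, 0.093, 0.0, 0, 0, 0.097], [-0.032, 0.137, 0.0, 0, 0, 0.145], [-0.056, 0.178, 0.0, 0, 0, 0.194], [-0.056, 0.178, 0.0, 0, 0, 0.194]]
end [  0.5847   0.1875   0.279  -60.82  ]
```

Call:
arm_command --pt "-0.004 0.047 0 0 0 0.049" --pt "-0.014 0.094 0 0 0 0.097" --pt "-0.032 0.138 0 0 0 0.146" --pt "-0.056 0.178 0 0 0 0.194" --pt "-0.086 0.215 0 0 0 0.243"

```text
t: 11.75
tool_pos: [0.4753, 0.1868, 0.2787]
orientation: [-0.783, -3.041, 0.002]
force: [-1.5, -3.6, 2.2]
opening: 0.0079
gripper_force: 15.1
```

Call:
arm_command --pt "-0.003 0.047 0 0 0 0.048" --pt "-0.014 0.094 0 0 0 0.097" --pt "-0.031 0.138 0 0 0 0.145" --pt "-0.055 0.179 0 0 0 0.194" --pt "-0.085 0.215 0 0 0 0.242"

```text
t: 12.38
tool_pos: [0.5113, 0.2154, 0.2786]
orientation: [1.856, 2.533, -0.005]
force: [-1.2, -10.0, 5.3]
opening: 0.0082
gripper_force: 15.2
```

Call:
arm_command --pt "-0.004 0.048 0 0 0 0.049" --pt "-0.014 0.094 0 0 0 0.097" --pt "-0.032 0.138 0 0 0 0.146" --pt "-0.056 0.179 0 0 0 0.194" --pt "-0.086 0.216 0 0 0 0.243"

```text
t: 13.0
tool_pos: [0.5569, 0.2108, 0.2784]
orientation: [2.666, 1.658, -0.012]
force: [-13.0, -14.4, 11.5]
opening: 0.0084
gripper_force: 15.0
```

Call:
arm_command --pt "-0.004 0.047 0 0 0 0.048" --pt "-0.014 0.093 0 0 0 0.097" --pt "-0.032 0.137 0 0 0 0.145" --pt "-0.056 0.178 0 0 0 0.194" --pt "-0.056 0.178 0 0 0 0.194"

```text
t: 13.62
tool_pos: [0.583, 0.1863, 0.278]
orientation: [3.041, 0.786, -0.013]
force: [-16.3, -5.3, 10.5]
opening: 0.0079
gripper_force: 15.0
```

```bash
python3 - <<'E'
from h import *
s=read_state(); print(s["q"].round(3),s["force"].round(1),s["wrist_torque"].round(2),s["opening"],s["tool_pos"],s["orientation"])
a=snap("top","t6a.png"); b=read_camera("scene")
A=cv2.resize(a["image"][160:260,170:250],(464,580),interpolation=cv2.INTER_CUBIC)
u,v=proj(b,[.5,.157,.07]).round().astype(int); print(u,v)
B=cv2.resize(b["image"][v-58:v+58,u-33:u+33],(330,580),interpolation=cv2.INTER_CUBIC)
cv2.imwrite("pics/t6.png",np.hstack([A,B])[:,:,::-1])
E
```

```text
[ 2.260e-01  2.580e-01  1.581e+00 -1.000e-03  1.311e+00  1.291e+00] [-16.3  -5.3  10.5] [-0.91  2.87 -0.18] 0.00791333284421753 [0.58299602 0.18628739 0.27800289] [ 3.04070491  0.78647247 -0.0125882 ]
303 206
```

View pics/t6.png

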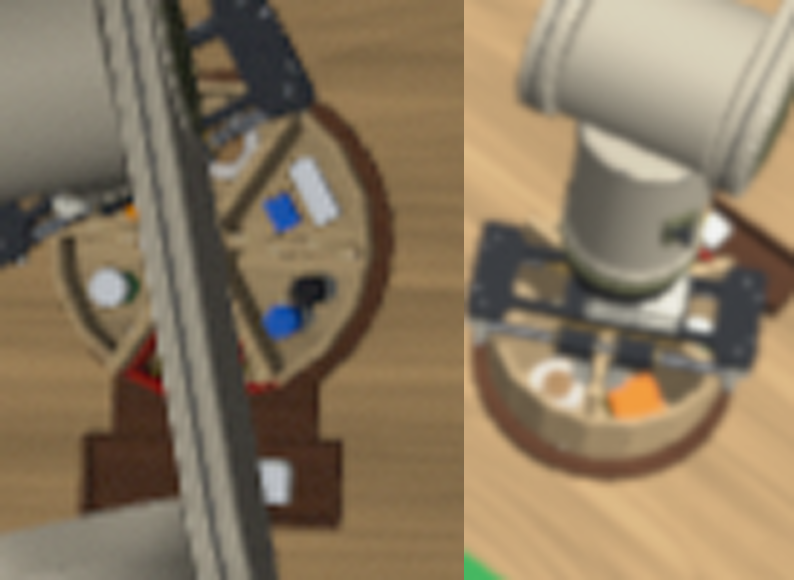

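The top view shows the red panels now facing the tray: their corners are at about (130,375) and (270,385). Partition tips are at (297,122), (357,250), (278,370), (115,365) and (62,240). I'll refine the remaining angle.

```bash
python3 - <<'E'
from h import *
from scipy.optimize import least_squares
c=read_camera("top")
im=cv2.imread("pics/t2.png").astype(float).mean(2); im=cv2.GaussianBlur(im,(0,0),4)
def edge(us,v0,v1,sgn):
    us=np.array(us); g=sgn*np.gradient(im[v0:v1],axis=0); g=np.clip(g,0,None)**2
    v=np.array([v0+(g[:,u]*np.arange(v1-v0)).sum()/g[:,u].sum() for u in us])
    for _ in range(3):
        p=np.polyfit(us,v,1); k=abs(v-np.polyval(p,us))<2; us,v=us[k],v[k]
    return p,len(us)
for us,v0,v1,s,z in ((range(105,335,5),522,560,1,.02),):
    p,n=edge(us,v0,v1,s); q=[px(c,170+(u+.5)/6-.5,160+(np.polyval(p,u)+.5)/6-.5,z) for u in (105,335)]
    e=q[0]-q[1]; print("tray bottom edge: front deg",np.degrees(np.arctan2(e[1],e[0]))+90,n,p)
imT=im.T.copy(); im=imT
for us,v0,v1,s,z in ((range(460,525,3),70,100,-1,.02),(range(460,530,3),340,368,1,.02)):
    p,n=edge(us,v0,v1,s); q=[px(c,170+(np.polyval(p,u)+.5)/6-.5,160+(u+.5)/6-.5,z) for u in (460,525)]
    e=q[1]-q[0]; print("tray side edge",q[0].round(4),q[1].round(4),"deg",np.degrees(np.arctan2(e[1],e[0])),n)
t=lambda u,v:(170+(u+.5)/5.8-.5,160+(v+.5)/5.8-.5)
tips={0:(278,370),1:(357,250),2:(297,122),5:(115,365),4:(62,240)}
# partition k at red dir +30+60k (ccw seen from above)
P={k:px(c,*t(*p),.112)[:2] for k,p in tips.items()}
def f(x): return np.concatenate([P[k]-x[:2]-.086*np.array([np.cos(a),np.sin(a)]) for k in P for a in [x[2]+np.radians(30+60*k)]])
for f0 in (np.pi,):
  s=least_squares(f,[.53,.157,f0]); print(s.x[:2].round(4),np.degrees(s.x[2]),(f(s.x)*1e3).round(1))
e=P[4]-P[1];print("4-1 line",np.degrees(np.arctan2(e[1],e[0]))+90)
cv2.imwrite("pics/t7.png",cv2.resize(c["image"][190:260,170:245,::-1],(750,700)[:2],interpolation=cv2.INTER_CUBIC)[:600])
E
```

```text
tray bottom edge: front deg 178.74105353737832 46 [4.18333735e-02 5.33777906e+02]
tray side edge [0.4106 0.2347 0.02  ] [0.3746 0.2354 0.02  ] deg 178.93565569510656 22
tray side edge [0.4135 0.0846 0.02  ] [0.3776 0.0843 0.02  ] deg -179.50699832338972 24
[0.5288 0.1539] 177.37448988607687 [ 7.4 -0.   0.4  5.1 -7.2 -0.3  4.5  2.1 -5.1 -6.9]
4-1 line 179.14821064322754
```

View pics/t7.png

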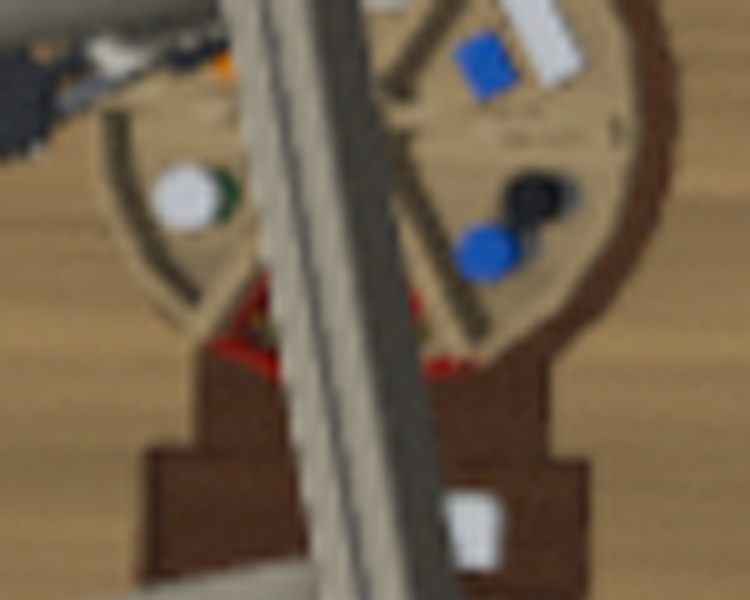

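Call:
arm_command --pt "-0.005 0 0 0 0 0" --pt "-0.01 0 0 0 0 0" --pt "-0.01 0 0 0 0 0" --pt "-0.01 0 0 0 0 0" --pt "-0.01 0 0 0 0 0" --force 35

```text
t: 14.4
tool_pos: [0.5818, 0.1868, 0.278]
orientation: [-3.04, -0.792, 0.006]
force: [-7.8, 0.2, 2.8]
opening: 0.0076
gripper_force: 34.8
```

```bash
python3 - <<'E'
from h import *
from scipy.optimize import least_squares
s=read_state(); print(s["t"],s["force"].round(1),s["wrist_torque"].round(2),s["opening"],s["gripper_force"],s["tool_pos"].round(4),R.from_rotvec(s["orientation"]).as_matrix().round(3))
c=read_camera("top")
t=lambda u,v:(170+(u+.5)/10-.5,190+(v+.5)/10-.5)
for n,(u,v),z in (("k5 corner",(205,342),.075),("k0 corner",(478,362),.075)):
    q=px(c,*t(u,v),z)[:2]; 
    for C in ([.5304,.157],[.5316,.1578]):
        e=q-C; print(n,q.round(4),np.linalg.norm(e).round(4),np.degrees(np.arctan2(e[1],e[0])).round(1))
E
```

```text
14.4 [-7.8  0.2  2.8] [ 0.11  1.49 -0.26] 0.007628543198740784 34.84313786029816 [0.5818 0.1868 0.278 ] [[ 0.873  0.488 -0.004]
 [ 0.488 -0.873 -0.   ]
 [-0.004 -0.002 -1.   ]]
k5 corner [0.4553 0.2062] 0.0898 146.8
k5 corner [0.4553 0.2062] 0.0904 147.6
k0 corner [0.4506 0.1182] 0.0888 -154.1
k0 corner [0.4506 0.1182] 0.0902 -154.0
```

```bash
python3 - <<'E'
from h import *
c=read_camera("top")
t2=lambda u,v:(170+(u+.5)/6-.5,160+(v+.5)/6-.5)
t7=lambda u,v:(170+(u+.5)/10-.5,190+(v+.5)/10-.5)
t6=lambda u,v:(170+(u+.5)/5.8-.5,160+(v+.5)/5.8-.5)
L=[(t2(327,220),t7(187,197),.077),(t2(127,145),t7(487,250),.151),(t2(100,170),t7(535,195),.151),(t2(115,280),t6(315,190),.03),(t2(155,262),t6(282,213),.03)]
A=np.array([px(c,*a,z)[:2] for a,b,z in L]); B=np.array([px(c,*b,z)[:2] for a,b,z in L])
a=(A-A.mean(0))@[1,1j]; b=(B-B.mean(0))@[1,1j]; k=(a.conj()@b)/(a.conj()@a); print("rot",np.degrees(np.angle(k)),"scale",abs(k))
k/=abs(k); a0=A.mean(0)@[1,1j]; b0=B.mean(0)@[1,1j]; C=(b0-k*a0)/(1-k); print("axis",C, "res mm",np.abs((b-k*a)*1e3).round(1))
for X in (A,B):
    z=X@[1,1j]-C; print(np.abs(z).round(4),np.degrees(np.angle(z)).round(1))
E
```

```text
rot -166.78977698331136 scale 1.0057122216358845
axis (0.5295897664170942+0.1575629033078392j) res mm [2.2 0.2 4.5 2.6 1.4]
[0.0612 0.0634 0.0637 0.0645 0.0406] [-74.7  36.4  53.3 106.6 101.5]
[0.062  0.0636 0.0672 0.0621 0.0393] [ 116.7 -130.3 -111.1  -61.   -65.2]
```

```bash
python3 - <<'E'
from h import *
s=read_state(); print(s["t"],s["force"].round(1),s["opening"],s["gripper_force"],np.abs(s["dq"]).max())
print(close_job())
E
```

```text
14.5 [-8.1  1.8  2.8] 0.007586497355851773 34.84314680099487 0.0019144928323950189
the job is handed in; nothing more can be done
None
```

The job is handed in: the dial's pointer is at the red dot, and the caddy's red compartment faces the arrow and tray (about 1° off by my best measurement, though some image readings suggested up to 2–3°), with the gripper still holding a partition at 35 N.

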